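Shut and bolt the sprung tool box lid

ROBOT

A 6-joint arm with a two-finger parallel gripper is mounted at the origin on the work surface. World frame = base frame: x ahead of the robot, y to its left, z up, the work surface at z = 0. Lengths are in m, angles in rad, forces in N, time in s.
With the tool pointing down it reaches from about 0.425 to 1.125 m from the base axis. Payload 14.9 kg.
Tool frame: the origin (TCP) lies between the finger pads; the fingertips stand 8 mm ahead of it and the grasp point (between the pads) lies 11 mm behind it; z points along the fingers, y is the line along which they close (so a half turn about z gives the same grasp; the last joint's range is limited). The gripper opens to 91 mm and grips with 3 to 60 N. Pads are 32 mm wide; open, the fingers measure 118 mm over their backs; the gripper's body (76 mm by 178 mm) begins 60 mm behind the grasp point.
Start: joints at [1.201, 0.379, 1.734, -0, 1.028, -0.033], TCP at [0.231, 0.661, 0.222] pointing down, gripper open.
Joint ranges: [-2.77, 2.77], [-0.74, 2.19], [0, 2.66], [-1.06, 4.2], [0.31, 2.87], [-3.08, 3.08]. Speed limits (rad/s): [1.89, 1.89, 2.39, 3.14, 3.14, 3.14].

INTERFACE

Orientations are given as a unit quaternion [w, x, y, z].
In Python, from workcell import manip, read_camera gives the robot as it stands. The module is installed in compiled form; this text tells all that it offers.
- The arm moves only by the shell command python3 -m jog 'ROWS' [FORCE]. ROWS is JSON, one flat list of numbers, 7 for each row, row after row: the shift along the tool's x, y, z in mm, then the turn, a rotation vector about the tool's x, y, z in degrees, then the closure in counts, from 0 (fully open) to 255 (shut). In form: [x, y, z, wx, wy, wz, hand, x, y, z, wx, wy, wz, hand, ...]. A call has 1 to 12 rows; each row is the pose to reach, as a shift and turn from the pose commanded when the call began, along the tool's axes at that moment; what a row does not reach only later rows make up. A row lasts 1/10 s, in which the tool goes at most 50 mm and 8.59 degrees, less where a joint would pass 70% of its speed; a pose out of reach is approached as far as the arm can. A call with a gripper value outside its range is refused whole. The fingers move at their own pace and stop on an object; FORCE is the grip in N (left out, the last holds). Time passes only in rows, so rows that repeat a pose let the fingers close. It gives the time, the measured TCP pose, the force, the opening and the grip force at its end, in the units of the state.
- manip.get_state(): the state, without advancing time (a new reading comes with each control period).
- read_camera(name): name is "side" or "top" or "wrist"; returns a dict with "frame" (420x560x3 uint8, red, green, blue), "fov_y" (degrees; the focal length in pixels is half the picture's height over the tangent of half this angle, whatever the lens; pixels are square), "cx", "cy" (the principal point, pixels), "world_from_camera" (4x4, takes a point from camera to world coordinates). Camera axes: x right, y down, z forward; pixel columns grow to the right and rows downward; lengths in m; the calibration is good to about 2 mm. A picture is of the moment at which its call begins. There is no depth.
- manip.hand_in(): hands the job in; it is judged then, once.
The state is a dict: "t": time; "joints": joint angles; "joint_velocities": joint speeds; "joint_efforts": joint torques, N m; "position": TCP position; "ee_rot": TCP orientation; "wrist_force": force on the tool from outside, world axes, zero at the start; "wrist_torque": the same for the moment, N m; "grip_width": finger opening in m; "gripper_force": force on a finger pad.
Only numpy, scipy, OpenCV 4.12 (cv2) and the standard library are available. Lean on these libraries where they do the work, as an engineer would, in place of code of your own. Each camera call takes 0.05 s, during which the arm holds its last target. There are 200 camera calls.

TASK

The oak lid of the tool box stands ajar on its spring hinge. Press the lid down against its spring and, while keeping it down, slide the steel bolt on it all the way under the keeper, so that the lid stays shut once you let go. Leave the other things on the bench where they are.

Things in the scene. Friction and masses are not known exactly. Their poses are not given: they have to be found in the camera images.
- toolbox: Grey steel tool box screwed to the bench, 180 deep (its x) x 220 wide (y) x 90 mm high; oak lid 184 x 220 x 12 mm. Origin: centre of its underside, on the bench. x points from the lid's free front edge to its hinge, y along the hinge, the way the bolt is thrown, z up. Hinge line at x = 90, z = 94 mm; with the lid level its top is at z = 106 and its front edge at x = -94 mm.
- lid (a joint): Lid angle, rad: 0 level (shut), positive open. A torsion spring drives it up to a stop at 0.5 (front edge 90 mm higher than shut). Holding it shut 140 mm from the hinge takes about 7 N straight down, less when more open. Pressed right down it meets a hard stop at -0.02. Let go unbolted, it springs open; bolted, it settles at 0.01 to 0.02.
- bolt (a joint): Throw of the bolt in m: 0 to 0.006 at the start (drawn back), 0.04 at its end stop. A 14 mm round bar across the lid's top, 145 mm from the hinge line, axis 8.5 mm above the wood; it slides along box +y in two guides, friction 1.2 N. It enters the keeper at 0.01 and is through at 0.026; it enters only with the lid near level or lower (easiest pressed right down), else it strikes the keeper.
- tab (a point): Centre of the bolt's upright thumb tab, a plate 36 (box x) x 8 (box y) x 36 mm high, from 3 to 39 mm above the wood. Moves with bolt and lid; lid level, it is at x = -55, y = 0 plus the throw, z = 127.5 mm in the box frame. On its -y side the lid is 100 mm of bare oak, free to press on; on its +y side are the bolt bar and its guides (y = 55 to 103, x = -70 to -40, 21 mm high).
- keeper_bridge (a point): Middle of the underside of the keeper's bridge: a steel staple, 48 (box x) x 16 mm (box y), fixed outside the box's +y wall; at x = -55, y = 130, z = 123.5 mm in the box frame, its top at z = 131.5 mm. With the lid level the bolt's top is 2 mm below it.
- pulley1: Brass pulley lying flat, 74 mm diameter, 32 mm high, loose, near the box. Origin: centre of its underside.
- pulley2: Second brass pulley, the same.
- fuse: White ceramic fuse with square steel end caps, 92 x 32 x 32 mm, long along its x, loose, near the box. Origin: centre of its underside.
- reader: Black card reader head, 120 x 85 x 71 mm high, loose. Origin: centre of its underside.
- coin_tray: Blue plastic coin tray, 120 x 170 x 35 mm high, loose. Origin: centre of its underside.
- screwdriver: Screwdriver 190 mm long lying on the bench, loose.
- cleaner: Spray can standing upright, 56 mm diameter, 150 mm high, loose. Origin: centre of its underside.

How it is judged:
By the outcome, as a careful person would: the job done as asked, in the order asked, and still so for the second after the job is handed in, with the robot touching nothing.
It also fails if it takes over 35 s, if anything falls off the work surface, if the arm or the gripper's body presses on something with over 40 N, if the wrist force passes 120 N, or if a joint passes its speed limit or range.

## Working session

There is one attempt and no reset: what is moved stays moved. The work goes in short steps, Python scripts to look and compute and a shell command to move; the robot and the scene stay as the last step left them, time stands still between calls to the robot, and variables do not carry over. Pictures are saved under pics/ and viewed, at most 10 in all, crops included, and the job is handed in when it is done.

```bash
mkdir -p pics; python3 - <<'E'
from workcell import manip, read_camera
import cv2,pickle
for n in ("side","top"):
    d=read_camera(n); pickle.dump(d,open(n+'.pkl','wb'))
    cv2.imwrite(f'pics/{n}0.png',d['frame'][:,:,::-1]); print(n,d['fov_y'],d['cx'],d['cy'],d['world_from_camera'].round(3).tolist())
s=manip.get_state();print(s['t'],s['position'],s['ee_rot'],s['grip_width'],s['wrist_force'])
E
```

```text
side 54.9387470772022 279.10823273027194 209.55485902359374 [[0.997, -0.051, 0.054, 0.495], [-0.074, -0.604, 0.793, -1.151], [-0.008, -0.795, -0.606, 0.966], [0.0, 0.0, 0.0, 1.0]]
top 47.336337181696244 271.83452132024917 202.60641991952485 [[-0.025, -0.994, 0.103, 0.392], [-1.0, 0.026, 0.003, 0.006], [-0.006, -0.103, -0.995, 1.57], [0.0, 0.0, 0.0, 1.0]]
0.1 [0.23121173 0.66034879 0.22136463] [-1.02137347e-04  1.67609741e-01  9.85853299e-01 -4.87967864e-04] 0.09159699668406929 [-0.49627803 -0.06171812  0.15703429]
```

View pics/side0.png

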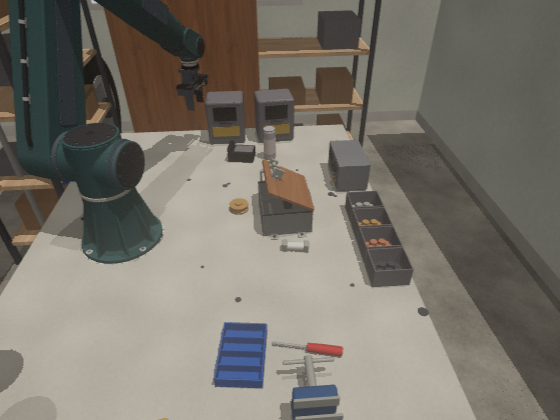

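View pics/top0.png

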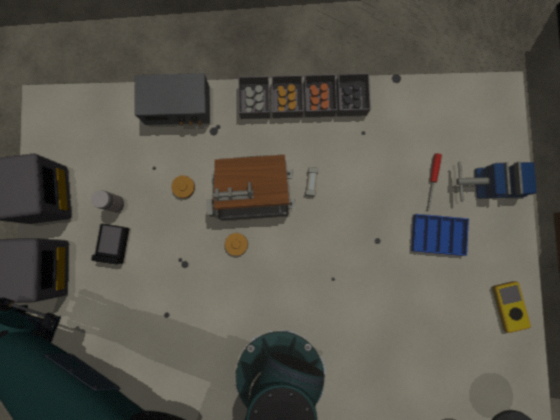

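The box is in the top view at about (250,190), with its hinge away from the robot and the free edge toward it at row ~210. The bolt and keeper lie toward the image left (+y), with the keeper near (210,212). I'll enlarge both views.

```bash
python3 - <<'E'
import cv2,pickle,numpy as np
t=pickle.load(open('top.pkl','rb'))['frame'];s=pickle.load(open('side.pkl','rb'))['frame']
a=cv2.resize(t[140:230,195:305],None,fx=7,fy=6.5,interpolation=cv2.INTER_CUBIC)
a=cv2.resize(t[145:230,195:305],(770,595),interpolation=cv2.INTER_CUBIC)
b=cv2.resize(s[150:245,245:325],(480,570),interpolation=cv2.INTER_CUBIC)
cv2.imwrite('pics/tc.png',a[:,:,::-1]);cv2.imwrite('pics/sc.png',b[:,:,::-1])
E
```

```text
(no output)
```

View pics/tc.png

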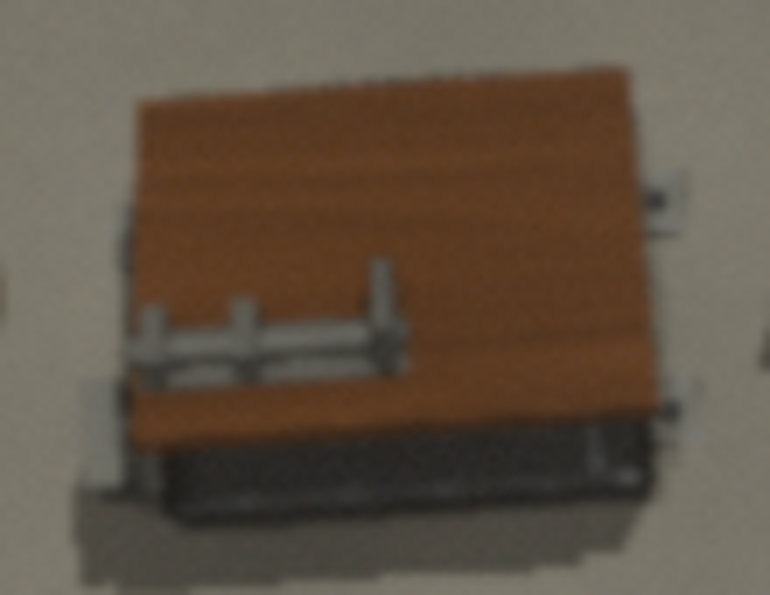

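View pics/sc.png

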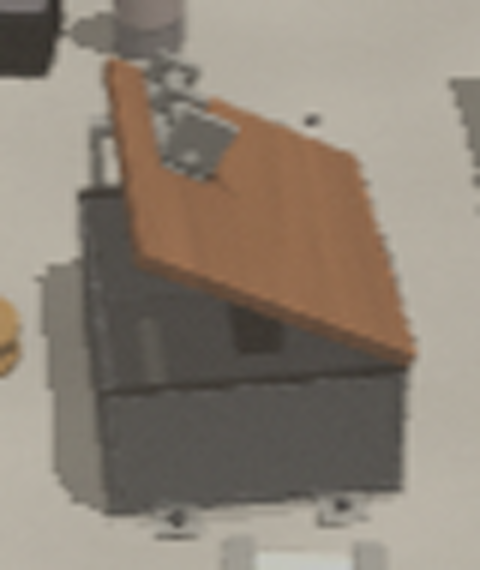

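In the top crop (scale 7, offset 195,145) the lid's top corners are at hinge (138,100) and (628,68), and front (135,447) and (655,410). In the side crop (scale 6, offset 245,150) they are at hinge (412,345) and (355,155), and front (145,255) and (125,62). I'll cast rays onto the planes those corners must lie in.

```bash
cat > h.py <<'E'
import numpy as np
def ray(d,p,z):
    f=d['frame'].shape[0]/2/np.tan(np.radians(d['fov_y']/2))
    W=np.array(d['world_from_camera']); r=W[:3,:3]@[(p[0]-d['cx'])/f,(p[1]-d['cy'])/f,1]
    o=W[:3,3]; return o+r*(z-o[2])/r[2]
def fit(loc,w): # 2D rigid
    loc=np.array(loc);w=np.array(w);a=loc.mean(0);b=w.mean(0);l=loc-a;m=w-b
    th=np.arctan2((l[:,0]*m[:,1]-l[:,1]*m[:,0]).sum(),(l*m).sum());R=np.array([[np.cos(th),-np.sin(th)],[np.sin(th),np.cos(th)]])
    return b-R@a,th,R,(l@R.T-m)
E
python3 - <<'E'
import pickle,numpy as np
from h import *
T=pickle.load(open('top.pkl','rb'));S=pickle.load(open('side.pkl','rb'))
hx,hz,fx,fz=.0958,.1045,-.0657,.1927
L=[(hx,.11,hz),(hx,-.11,hz),(fx,.11,fz),(fx,-.11,fz)]
tp=[(138,100),(628,68),(135,447),(655,410)]; sp=[(355,155),(412,345),(125,62),(145,255)]
wt=[ray(T,(195+u/7,145+v/7),l[2])[:2] for (u,v),l in zip(tp,L)]
ws=[ray(S,(245+u/6,150+v/6),l[2])[:2] for (u,v),l in zip(sp,L)]
l2=[l[:2] for l in L]
for w,l in((wt,l2),(ws,l2),(wt+ws,l2+l2)):
    c,th,R,e=fit(l,w);print(c.round(4),np.degrees(th).round(2),(e*1000).round(0).tolist())
for n,p in dict(tab0=(-.055,0),press=(-.05,-.05),keeper=(-.055,.13)).items():print(n,c+R@p)
E
```

```text
[0.5919 0.0717] 2.34 [[-1.0, 1.0], [-0.0, -1.0], [1.0, 2.0], [0.0, -3.0]]
[0.5985 0.0707] 3.24 [[2.0, 1.0], [6.0, -10.0], [-10.0, 9.0], [2.0, 1.0]]
[0.5952 0.0712] 2.78 [[2.0, 1.0], [4.0, -1.0], [3.0, 1.0], [4.0, -4.0], [-1.0, 0.0], [2.0, -11.0], [-12.0, 10.0], [-3.0, 2.0]]
tab0 [0.54028073 0.06855986]
press [0.54769865 0.01886102]
keeper [0.53397885 0.19840703]
```

The top-view fit is consistent (residual ≤3 mm): box at (0.592, 0.072), yaw 2.4°. I'll close the fingers, rise, and go above the bare oak on the −y side of the tab, turning +68.3° about tool z so that tool x = box +y and tool y = box +x.

```bash
python3 -m jog '[0,0,-40,0,0,0,255, 0,0,-80,0,0,0,255, -516,-498,-80,0,0,68.3,255, -516,-498,-80,0,0,68.3,255, -516,-498,-80,0,0,68.3,255, -516,-498,-80,0,0,68.3,255, -516,-498,-80,0,0,68.3,255, -516,-498,-80,0,0,68.3,255, -516,-498,-80,0,0,68.3,255, -516,-498,-80,0,0,68.3,255, -516,-498,-80,0,0,68.3,255, -516,-498,-80,0,0,68.3,255]' 20
```

```text
t: 1.3
position: [0.4565, 0.2121, 0.3019]
ee_rot: [0.0, 0.692, 0.722, 0.0]
wrist_force: [1.4, 0.1, 0.6]
grip_width: 0.0006
gripper_force: 0.0
```

```bash
python3 -m jog '[-190,85,0,0,0,0,255, -190,85,0,0,0,0,255, -190,85,0,0,0,0,255, -190,85,0,0,0,0,255, -190,85,0,0,0,0,255, -190,85,0,0,0,0,255, -190,85,0,0,0,0,255]'; python3 - <<'E'
from workcell import manip, read_camera
import cv2,pickle
d=read_camera('wrist');cv2.imwrite('pics/w1.png',d['frame'][:,:,::-1]);pickle.dump(d,open('w.pkl','wb'))
d=read_camera('side')['frame'][120:260,220:360];cv2.imwrite('pics/s1.png',cv2.resize(d,(590,590),interpolation=cv2.INTER_CUBIC)[:,:,::-1])
E
```

```text
t: 2.0
position: [0.5485, 0.0284, 0.3016]
ee_rot: [-0.0, 0.692, 0.722, -0.0]
wrist_force: [0.2, -0.2, -0.1]
grip_width: 0.0005
gripper_force: 0.0
```

View pics/w1.png

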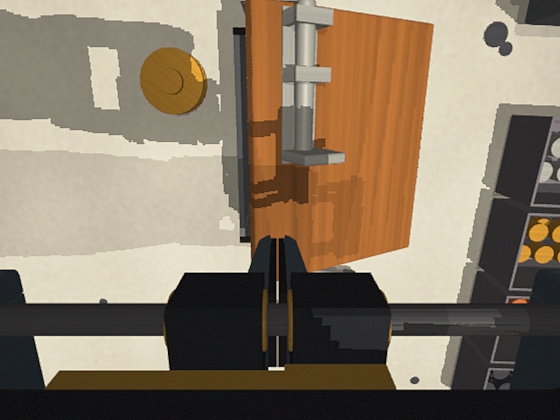

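The closed fingers (275,240) sit over the bare oak, image-up is box +y, and the tab top is around (313,157) above them. Checking the tab ray against the fit.

```bash
python3 - <<'E'
import pickle,numpy as np
from h import *
d=pickle.load(open('w.pkl','rb'))
th=np.radians(2.4);R=np.array([[np.cos(th),-np.sin(th)],[np.sin(th),np.cos(th)]]);c=np.array([.592,.0717])
for n,p,z in(('tab-yface top L',(284,163),.208),('R',(344,163),.208),('lid front near',(262,268),.193),('hinge near',(409,246),.1045),('hinge far',(433,24),.1045)):
    print(n,(R.T@(ray(d,p,z)[:2]-c)*1000).round(1))
print('tcp',(R.T@(np.array([.5485,.0284])-c)*1000).round(1))
E
```

```text
tab-yface top L [-40.3  -1.1]
R [ 3.3 -1.1]
lid front near [-57.9 -92. ]
hinge near [  98.6 -108.2]
hinge far [ 97.3 110.3]
tcp [-45.3 -41.4]
```

```bash
python3 -m jog '[-3,5,35,0,0,0,255, -3,5,70,0,0,0,255, -3,5,95,0,0,0,255, -3,4,107,0,0,0,255, -3,3,117,0,0,0,255, -3,0,127,0,0,0,255, -3,-3,137,0,0,0,255, -3,-5,147,0,0,0,255, -3,-7,157,0,0,0,255, -3,-9,167,0,0,0,255, -3,-10,175,0,0,0,255, -3,-10,180,0,0,0,255]'
```

```text
t: 3.3
position: [0.5384, 0.0244, 0.1215]
ee_rot: [-0.0, 0.692, 0.722, -0.0]
wrist_force: [-4.4, -0.8, 6.7]
grip_width: 0.0005
gripper_force: 2.9
```

```bash
python3 -m jog '[0,0,3,0,0,0,255, 0,0,6,0,0,0,255, 0,0,8,0,0,0,255,0,0,9,0,0,0,255, 0,0,9,0,0,0,255]'; python3 -m jog '[0,0,1,0,0,0,255, 0,0,1,0,0,0,255]'
```

```text
t: 3.8
position: [0.5385, 0.0244, 0.1128]
ee_rot: [-0.0, 0.692, 0.722, -0.0]
wrist_force: [-4.2, 0.2, 6.4]
grip_width: 0.0005
gripper_force: 3.2
t: 4.0
position: [0.5386, 0.0244, 0.1119]
ee_rot: [-0.0, 0.692, 0.722, -0.0]
wrist_force: [-4.7, -0.2, 5.8]
grip_width: 0.0007
gripper_force: 3.2
```

```bash
python3 -m jog '[0,0,1,0,0,0,255, 0,0,1,0,0,0,255]'; python3 -m jog '[0,0,1,0,0,0,255, 0,0,1,0,0,0,255]';python3 -m jog '[0,0,0.5,0,0,0,255, 0,0,0.5,0,0,0,255]'
```

```text
t: 4.2
position: [0.5386, 0.0244, 0.1112]
ee_rot: [-0.0, 0.692, 0.722, -0.0]
wrist_force: [-6.6, 0.0, 11.0]
grip_width: 0.0004
gripper_force: 5.6
t: 4.4
position: [0.5386, 0.0244, 0.1108]
ee_rot: [-0.0, 0.692, 0.722, -0.0]
wrist_force: [-13.1, 0.1, 23.9]
grip_width: 0.0006
gripper_force: 12.0
t: 4.6
position: [0.5386, 0.0244, 0.1106]
ee_rot: [-0.0, 0.692, 0.722, -0.001]
wrist_force: [-14.8, -0.9, 30.1]
grip_width: 0.0007
gripper_force: 15.1
```

Hard stop found. I'll ease off slightly and slide toward the tab.

```bash
python3 -m jog '[0,0,-0.6,0,0,0,255, 6,0,-0.6,0,0,0,255, 12,0,-0.6,0,0,0,255, 18,0,-0.6,0,0,0,255, 24,0,-0.6,0,0,0,255]'; python3 -m jog '[5,0,0,0,0,0,255, 10,0,0,0,0,0,255,14,0,0,0,0,0,255,14,0,0,0,0,0,255]'
```

```text
t: 5.1
position: [0.5396, 0.0479, 0.1112]
ee_rot: [0.002, 0.692, 0.722, 0.001]
wrist_force: [2.3, -10.0, 11.9]
grip_width: 0.0005
gripper_force: 7.1
t: 5.5
position: [0.539, 0.0622, 0.1112]
ee_rot: [0.001, 0.692, 0.722, 0.001]
wrist_force: [0.5, -4.0, 10.8]
grip_width: 0.0006
gripper_force: 6.2
```

```bash
python3 -m jog '[5,0,0.4,0,0,0,255, 10,0,0.4,0,0,0,255, 14,0,0.4,0,0,0,255, 18,0,0.4,0,0,0,255, 18,0,0.4,0,0,0,255]'; python3 -m jog '[4,0,0,0,0,0,255, 7,0,0,0,0,0,255, 7,0,0,0,0,0,255]'
```

```text
t: 6.0
position: [0.5385, 0.08, 0.1111]
ee_rot: [0.002, 0.692, 0.722, 0.001]
wrist_force: [0.4, -7.4, 15.3]
grip_width: 0.0009
gripper_force: 8.6
t: 6.3
position: [0.5382, 0.0864, 0.1111]
ee_rot: [0.002, 0.692, 0.722, 0.001]
wrist_force: [1.2, -15.7, 16.4]
grip_width: 0.0006
gripper_force: 17.7
```

```bash
python3 - <<'E'
from workcell import manip, read_camera
import cv2
d=read_camera('wrist');cv2.imwrite('pics/w2.png',d['frame'][:,:,::-1])
E
```

```text
(no output)
```

View pics/w2.png

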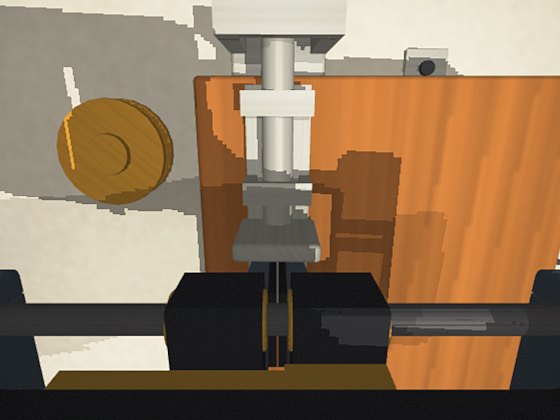

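The bolt's tip is under the keeper (275,40) and the fingers bear on the tab (275,245). I'll push a little more to confirm the end stop.

```bash
python3 -m jog '[1,0,0,0,0,0,255, 1,0,0,0,0,0,255]'; python3 -m jog '[1,0,0,0,0,0,255, 1,0,0,0,0,0,255]'
```

```text
t: 6.55
position: [0.5382, 0.0865, 0.1111]
ee_rot: [0.002, 0.692, 0.722, 0.0]
wrist_force: [1.5, -25.3, 16.7]
grip_width: 0.0006
gripper_force: 18.8
t: 6.75
position: [0.5382, 0.0868, 0.1111]
ee_rot: [0.003, 0.692, 0.722, -0.0]
wrist_force: [2.0, -34.8, 16.2]
grip_width: 0.0002
gripper_force: 22.2
```

End stop reached (position frozen, force climbing). I'll back off from the tab, then lift slowly and retreat.

```bash
python3 -m jog '[-4,0,0,0,0,0,255, -9,0,-0.5,0,0,0,255, -14,0,-2,0,0,0,255, -14,0,-4,0,0,0,255, -14,0,-8,0,0,0,255, -14,0,-15,0,0,0,255, -14,0,-35,0,0,0,255, -14,0,-70,0,0,0,255, -14,0,-110,0,0,0,255, -14,0,-150,0,0,0,255, -14,0,-150,0,0,0,255]'; python3 - <<'E'
from workcell import manip, read_camera
import cv2,numpy as np
w=read_camera('wrist')['frame'];s=read_camera('side')['frame'][130:260,220:350]
cv2.imwrite('pics/e.png',np.hstack([cv2.resize(w,(440,330)),cv2.resize(s,(330,330),interpolation=cv2.INTER_CUBIC)])[:,:,::-1])
E
```

```text
t: 7.85
position: [0.5392, 0.0757, 0.2651]
ee_rot: [0.002, 0.692, 0.722, 0.003]
wrist_force: [0.0, -0.4, -0.0]
grip_width: 0.0005
gripper_force: 0.0
```

View pics/e.png

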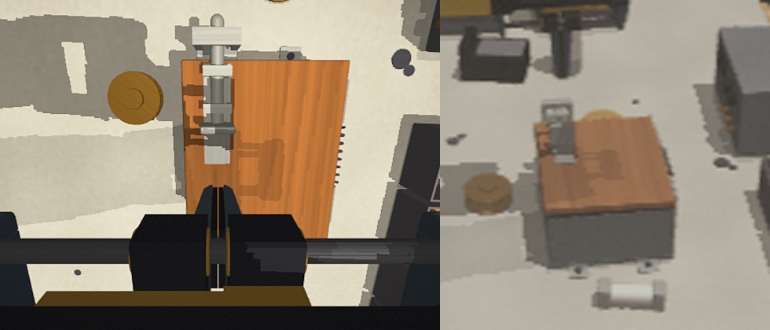

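The lid is flat shut, and the bolt's nose sticks out beyond the keeper (217,20). The robot is clear and touching nothing.

```bash
python3 -c "
from workcell import manip
print(manip.hand_in())"
```

```text
the job is handed in; nothing more can be done
None
```

The lid is shut and stays down with the arm clear, the bolt is thrown to its end stop through the keeper, I touched nothing else on the bench, and the job was handed in at about 8 s.

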